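# Unclip the starting bar and lay it in the plate's rests

### The job

Get the bias tester ready for a run: take the long round bar out of its sprung clips by pulling it straight forward, towards the clips' open side, then lay it in the two V rests at the front of the tilting glass plate. Lower it right down into the rests before letting go, about centred, and leave the short bar in its own clips.

Things in the scene. Friction and masses are not known exactly. Their poses are not given: they have to be found in the camera images.
- long_bar_center (a point): Centre (on the axis) of the long bar: aluminium, 16 mm diameter, 190 mm long, lying level along its y axis; the last 15 mm at each end are 22 mm collars. 0.13 to 0.22 kg. It starts in two C clips 62 mm either side of its centre, axis 90 mm above the table; its middle 100 mm is free all round for a pinch from above, one finger in front and one behind.
- stand_long_clips (a point): Midway between the long bar's two clips, on the clipped bar's axis. x points back into the clips: forward (their mouths) is -x, level. Fixed stand: base 12 mm high, 40 mm forward to 60 mm back; pillars 118 mm high behind the clips only. Sprung lips let go at a pull of about 4 to 12 N; clear 20 mm forward, pull 50 mm before lifting. It does not come out upwards or endways.
- rests (a point): Midway between the two fixed V rests, where the bar's centre lies when home, 70 mm above the table. y is the line of the laid bar (either way round). The aluminium V notches open upwards, 40 mm wide at the mouth, 12 mm thick, 50 mm either side along y, tops 79 mm above the table; between them only a base 12 mm high. The glass plate's frame begins 90 mm behind (+x), up to 60 mm high.
- short_bar_center (a point): Centre of the short bar, a bystander that must stay: same make and diameter but 124 mm long, level along its y axis in the clips of its own similar stand, axis 90 mm above the table.
Mind the look-alikes: they are no part of the job. Leave any blue look-alike of the part that bears long_bar_center alone.

How it is judged:
By the outcome, as a careful person would: the job done as asked, in the order asked, and still so for the second after the job is handed in, with the robot touching nothing.
It also fails if it takes over 45 s, if anything falls off the work surface, if the arm or the gripper's body presses on something with over 40 N, if the wrist force passes 120 N, or if a joint passes its speed limit or range.

### The arm

A 6-joint arm with a two-finger parallel gripper is mounted at the origin on the work surface. World frame = base frame: x ahead of the robot, y to its left, z up, the work surface at z = 0. Lengths are in mm, angles in rad, forces in N, time in s.
With the tool pointing down it reaches from about 350 to 875 mm from the base axis. Payload 4.2 kg.
Tool frame: the origin (TCP) lies where the fingers leave the gripper's body, on its centre line; the fingertips stand ahead of it and the grasp point (between the pads) lies 54 mm ahead of it (arm.nose_length is the z of the fingertips in the tool frame, in mm); z points along the fingers, x is the direction in which the jaws open and shut, and the axes are right-handed (so a half turn about z gives the same grasp; the last joint's range is limited). The gripper opens to 85 mm and grips with 20 to 120 N. Pads are 22 mm wide; open, the fingers measure 114 mm over their backs; the gripper's body (76 mm by 85 mm) begins 54 mm behind the grasp point. The pads swing forward as they close: fully open they stand 13 mm farther back than shut.
Start: joints at [-0.996, 0.385, 0.008, 0, -1.194, -0.259], TCP at [194.126, -594.066, 303.912] pointing down, gripper open.
Joint ranges: [-3.14, 3.14], [-1.21, 2.06], [-1.07, 1.41], [-3.16, 2.05], [-2.99, -0.16], [-3.1, 3.1]. Speed limits (rad/s): [2.79, 2.79, 3.14, 3.14, 3.14, 3.14].

### API

Orientations are given as a unit quaternion [x, y, z, w].
In Python, from bench import arm, imaging, job_done gives the robot as it stands.
- The arm moves only by the shell command python3 -m crank 'ROWS' [OPENING]. ROWS is a JSON object of lists of equal length, an entry for each row: "delta_pos": the shift along the tool's x, y, z in m, a list of three; "twist": the turn about the tool's z in rad. In form: {"delta_pos": [[tx, ty, tz], ...], "twist": [twist, ...]}. A call has 1 to 8 rows; each row shifts and turns the commanded pose from where the row before left it, along the tool's axes as they then stand; what a row does not reach is not made up. A row lasts 1/12 s, in which the tool goes at most 41.7 mm and 7.16 degrees, less where a joint would pass 70% of its speed; a pose out of reach is approached as far as the arm can. A call is refused whole if a number of a shift passes 0.0417 or a number of a turn 0.125, either way. A call with a gripper value outside its range is refused whole. OPENING is the opening, from 0 (shut) to 1 (fully open), set as the call begins (- or left out, the last holds). The fingers move at their own pace and stop on an object; the grip force is fixed at half the most. Time passes only in rows, so rows that do not move let the fingers close. It gives the time, the measured TCP pose, the force and the opening at its end, in the units of the state.
- arm.read_state(): the state, without advancing time (a new reading comes with each control period).
- imaging.get_image(name): name is "side" or "top"; returns (picture, depth): 480x640x3 uint8, blue, green, red; 480x640 float32, mm along the optical axis (not along the pixel's ray), 0 where there is no reading.
- imaging.camera_model(name): a dict with "vfov" (degrees; the focal length in pixels is half the picture's height over the tangent of half this angle, whatever the lens; pixels are square), "cx", "cy" (the principal point, pixels), "T" (4x4, takes a point from camera to world coordinates). Camera axes: x right, y up, looking along -z (the intrinsics and any distortion apply to the point x, -y, -z); pixel columns grow to the right and rows downward; lengths in mm; the calibration is good to about 2 mm. A picture is of the moment at which its call begins. camera_model takes no time and is no camera call.
- job_done(): hands the job in, once; it reports no verdict.
The state is a dict: "clock": time; "joints": joint angles; "joint_vel": joint speeds; "joint_efforts": joint torques, N m; "position": TCP position; "ee_rot": TCP orientation; "contact_force": force on the tool from outside, world axes, zero at the start; "wrist_torque": the same for the moment, N m; "gripper_width": finger opening in mm.
Only numpy, scipy, OpenCV 4.12 (cv2) and the standard library are available. Lean on these libraries where they do the work, as an engineer would, in place of code of your own. Each camera call takes 0.05 s, during which the arm holds its last target.

## Working session

There is one attempt and no reset: what is moved stays moved. The work goes in short steps, Python scripts to look and compute and a shell command to move; the robot and the scene stay as the last step left them, time stands still between calls to the robot, and variables do not carry over. Pictures are saved under pics/ and viewed, and the job is handed in when it is done.

```bash
mkdir -p pics; ls
python3 - <<'E'
from bench import arm, imaging
import cv2, numpy as np
for n in ("side","top"):
    p,d=imaging.get_image(n); cv2.imwrite(f"pics/{n}0.png",p); np.savez(f"pics/{n}0.npz",p=p,d=d)
    print(n,imaging.camera_model(n), (d>0).mean())
s=arm.read_state(); print(s, arm.nose_length)
E
```

```text
pics
side {'vfov': 50.0210888420809, 'cx': 318.7102475156617, 'cy': 246.01760031261034, 'T': array([[ 9.91001632e-01,  9.79640163e-02, -9.12075485e-02,
         2.89286937e+02],
       [-1.33478317e-01,  6.72564726e-01, -7.27901249e-01,
        -8.38768430e+02],
       [-9.96514995e-03,  7.33525556e-01,  6.79588813e-01,
         8.82070822e+02],
       [ 0.00000000e+00,  0.00000000e+00,  0.00000000e+00,
         1.00000000e+00]])} 0.9960970052083333
top {'vfov': 52.6073173909587, 'cx': 317.656177345531, 'cy': 236.59573790970398, 'T': array([[ 2.82702665e-02,  9.97664657e-01, -6.21773667e-02,
         3.11367935e+02],
       [-9.99080144e-01,  2.61944061e-02, -3.39517237e-02,
        -3.30270202e+01],
       [-3.22437355e-02,  6.30799967e-02,  9.97487471e-01,
         1.01886706e+03],
       [ 0.00000000e+00,  0.00000000e+00,  0.00000000e+00,
         1.00000000e+00]])} 0.9959016927083333
{'clock': 0.1, 'joints': array([-9.96434295e-01,  3.85451636e-01,  6.76859717e-03, -3.95157677e-04,
       -1.19397989e+00, -2.58616001e-01]), 'joint_vel': array([ 0.00154906, -0.00019476,  0.00201322,  0.00081669, -0.00040296,
        0.00051845]), 'joint_efforts': array([-3.13552919e-04, -3.93319738e+01,  1.88930136e+01,  4.19792891e+00,
       -2.59313492e-03,  1.04272524e-05]), 'position': array([ 193.98929959, -593.7406421 ,  302.95604964]), 'ee_rot': array([ 5.87201930e-01,  8.09439923e-01,  5.07840454e-04, -8.04287635e-04]), 'contact_force': array([-0.3850396 ,  0.01443237,  0.22608642]), 'wrist_torque': array([-0.02947961,  0.01210686, -0.00218801]), 'gripper_width': 85.44888508355807} 72.6
```

View pics/side0.png

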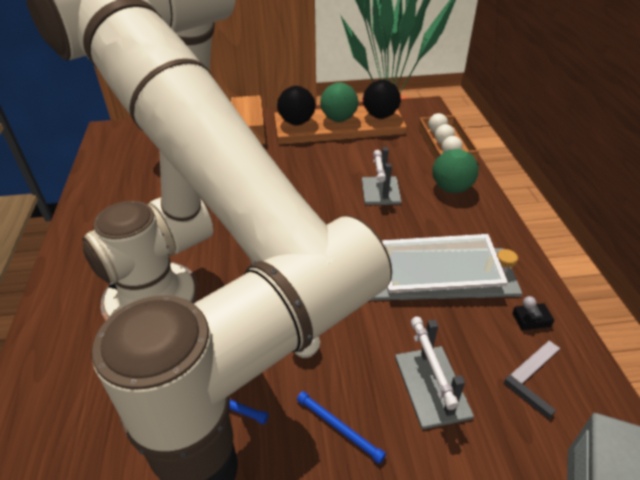

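View pics/top0.png

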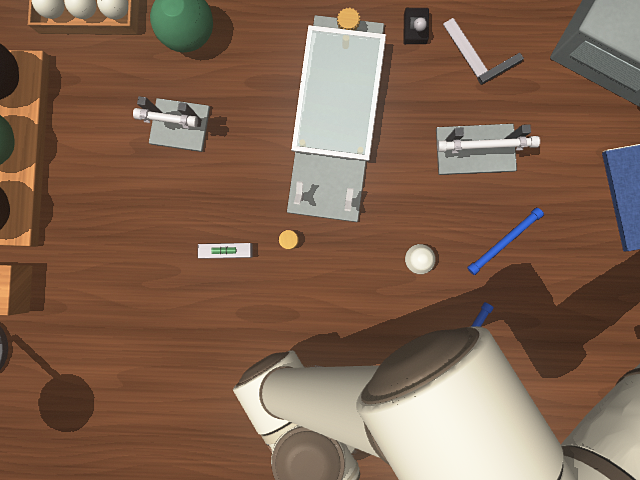

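The long bar is the white one at top view (490,143), about 100 px or 190 mm long. The short bar at (167,117), about 65 px or 124 mm, is the bystander. The blue bars at (505,240) and (485,315) are look-alikes lying on the table. The rests are at (327,198), in front of the glass plate. I'll enlarge these and measure them.

```bash
cat > h.py <<'E'
import numpy as np, cv2
from bench import imaging
def load(f): z=np.load(f); return z['p'],z['d']
def K(n):
    m=imaging.camera_model(n); return 240/np.tan(np.radians(m['vfov']/2)),m['cx'],m['cy'],m['T']
def cloud(n,d):
    f,cx,cy,T=K(n); v,u=np.mgrid[0:480,0:640]
    P=np.stack([(u-cx)/f*d,-(v-cy)/f*d,-d,np.ones_like(d)],-1)@T.T
    P=P[...,:3]; P[d<=0]=np.nan; return P
def ray(n,u,v):
    f,cx,cy,T=K(n); r=T[:3,:3]@np.array([(u-cx)/f,-(v-cy)/f,-1]); return T[:3,3],r
def atz(n,u,v,z):
    o,r=ray(n,u,v); return o+r*(z-o[2])/r[2]
def proj(n,X):
    f,cx,cy,T=K(n); c=np.linalg.inv(T)@np.append(X,1); return cx+f*c[0]/-c[2], cy-f*c[1]/-c[2]
E
python3 - <<'E'
from h import *
p,d=load('pics/top0.npz'); P=cloud('top',d)
a=cv2.resize(p[100:190,420:560],None,fx=5,fy=5); cv2.imwrite('pics/long.png',a)
a=cv2.resize(p[140:230,270:410],None,fx=5,fy=5); cv2.imwrite('pics/rests.png',a)
q,ds=load('pics/side0.npz'); Q=cloud('side',ds)
a=cv2.resize(q[300:440,380:500],None,fx=5,fy=4); cv2.imwrite('pics/longs.png',a)
print('table z top',np.nanmedian(P[225:245,120:180,2]),'side',np.nanmedian(Q[200:260,270:320,2]))
def axis(P,p,r,zmin,zmax,bright):
    v0,v1,u0,u1=r; S=P[v0:v1,u0:u1].reshape(-1,3); I=p[v0:v1,u0:u1].reshape(-1,3).min(1)
    m=(S[:,2]>zmin)&(S[:,2]<zmax)&(I>bright); S=S[m]; 
    c=S.mean(0); w,V=np.linalg.eigh(np.cov(S.T)); e=V[:,2]; t=(S-c)@e
    print(len(S),'c',c,'e',e,'ang from y deg',np.degrees(np.arctan2(e[0],e[1])),'len',t.min(),t.max(),'mid',c+e*(t.min()+t.max())/2,'zmax',np.percentile(S[:,2],[5,50,95]))
axis(P,p,(125,160,430,550),80,115,120)
axis(P,p,(95,135,125,215),80,115,120)
axis(Q,q,(310,415,405,465),80,115,120)
# rests
for n,(v0,v1,u0,u1) in {'L':(178,210,290,318),'R':(180,215,340,365)}.items():
    S=P[v0:v1,u0:u1].reshape(-1,3); m=(S[:,2]>60)&(S[:,2]<95); S=S[m]; print(n,len(S),S.mean(0),S.min(0),S.max(0))
E
```

```text
table z top -1.336258318439036 side 576.7706897940154
887 c [ 555.79576292 -321.99931679   95.60689349] e [-0.06547132  0.99785378 -0.00115348] ang from y deg -3.7539177531238903 len -95.80458572292959 94.66063233222839 mid [ 555.83321099 -322.5700659    95.60755326] zmax [ 90.31959567  95.8071507  100.65558516]
534 c [595.57485688 305.63701961  96.12775382] e [-0.12253198 -0.99244979 -0.00541565] ang from y deg -172.9616431410562 len -63.6817393490587 61.380198611796644 mid [595.71586305 306.77910142  96.13398599] zmax [ 90.66761291  96.2491136  101.09135084]
846 c [ 558.71683197 -334.90442293   97.09008454] e [-0.06403843  0.99794561  0.00190555] ang from y deg -3.6716510800613524 len -85.28830955661984 107.51677620520258 mid [ 558.00509388 -323.81302254   97.11126329] zmax [ 91.94941756  97.53717443 101.64851161]
L 124 [457.69901875  40.03834335  69.65336856] [434.73341752  32.71070593  60.32499937] [478.63346414  47.68435636  79.57812732]
R 119 [446.05249747 -58.94242124  70.10020932] [423.2957166  -65.91179164  60.02854006] [467.38427252 -50.8182023   79.22817965]
```

```bash
python3 -m crank --help 2>&1 | head -5
```

```text
invalid input: not JSON, or not a number
```

View pics/long.png

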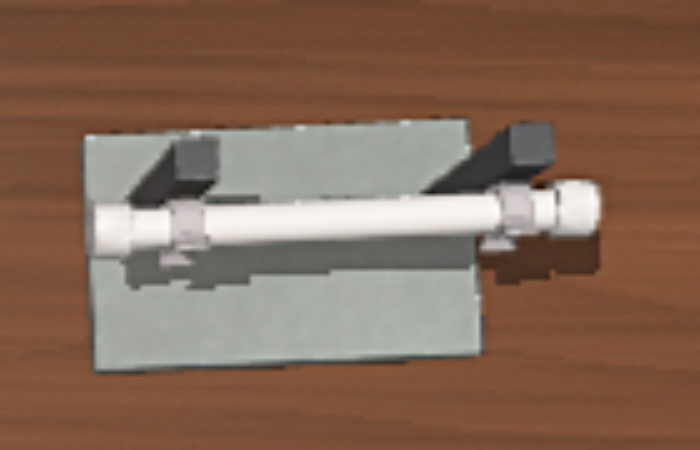

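View pics/rests.png

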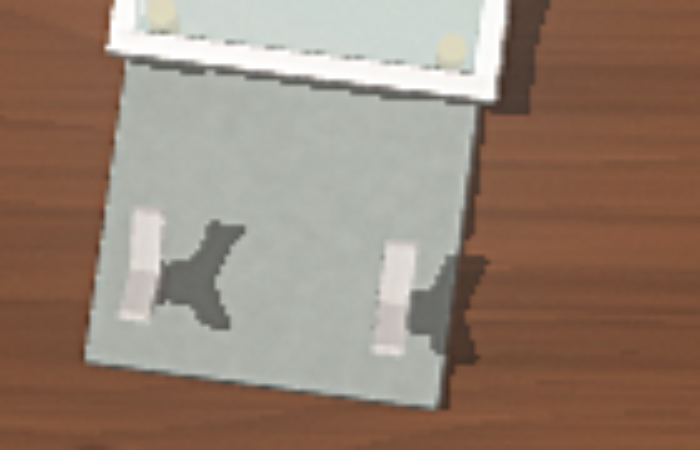

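Run:
```python
from h import *
from scipy.spatial.transform import Rotation as R
from bench import arm
p,d=load('pics/top0.npz'); P=cloud('top',d)
for n,(v0,v1,u0,u1) in {'L':(178,210,290,318),'R':(180,215,340,365)}.items():
    S=P[v0:v1,u0:u1].reshape(-1,3); m=(S[:,2]>60)&(S[:,2]<95); S=S[m]
    for lo in range(60,84,4):
        s=S[(S[:,2]>=lo)&(S[:,2]<lo+4)]; print(n,lo,len(s),s.min(0)[:2].round(1),s.max(0)[:2].round(1),s.mean(0)[:2].round(1)) if len(s) else 0
    # x at notch: lowest z
# height via triangulation of collar ends between two views : use depth-free
s=arm.read_state(); print(R.from_quat(s['ee_rot']).as_matrix().round(4))
```

```text
L 60 22 [448.6  33.4] [465.1  46.8] [457.5  39.9]
L 64 26 [445.9  33.2] [469.9  46.5] [459.5  40.2]
L 68 32 [439.7  35. ] [473.8  46.1] [457.3  40. ]
L 72 25 [435.1  32.7] [478.6  47.7] [463.6  39.8]
L 76 19 [434.7  32.7] [476.4  47.2] [448.4  40.5]
R 60 17 [437.2 -64.4] [453.  -54.3] [446.  -59.6]
R 64 32 [434.4 -64.1] [458.5 -52.6] [447.8 -57.7]
R 68 15 [430.3 -65.9] [462.  -52.7] [446.7 -60.4]
R 72 36 [423.9 -65.8] [467.4 -50.8] [445.2 -58.9]
R 76 19 [423.3 -65.4] [467.  -52.8] [444.3 -59.3]
[[-3.104e-01  9.506e-01 -7.000e-04]
 [ 9.506e-01  3.104e-01  1.800e-03]
 [ 1.900e-03 -1.000e-04 -1.000e+00]]
```

Identification: the crop shows a white bar with 22 mm collars at both ends, sitting in two clips in front of dark pillars. It measures 190 mm, so it's the long bar. Its axis is at about (558.7, -323, 90), turned 3.7°, and both views agree to about 3 mm. The clip mouths face -x (down in the image). The rest V's are at (457, 40) and (445.5, -59), so their centre is (451, -9.5) at -6.6°, with tops at 79 mm as given.

First I'll twist to line up the jaws.

```bash
python3 -m crank '{"delta_pos":[[0,0,0],[0,0,0],[0,0,0],[0,0,0],[0,0,0],[0,0,0],[0,0,0],[0,0,0]],"twist":[-0.12,-0.12,-0.12,-0.12,-0.12,-0.12,-0.12,-0.12]}' 1
python3 -m crank '{"delta_pos":[[0,0,0],[0,0,0],[0,0,0],[0,0,0]],"twist":[-0.12,-0.12,-0.12,0]}'
cat > go.py <<'E'
import sys,numpy as np
from bench import arm
from scipy.spatial.transform import Rotation as R
s=arm.read_state(); M=R.from_quat(s['ee_rot']).as_matrix()
t=np.array([float(a) for a in sys.argv[1:4]])
print('clk',s['clock'],'pos',s['position'].round(1),'xang',np.degrees(np.arctan2(M[1,0],M[0,0])).round(2),'tilt',M[:2,2].round(4),'F',s['contact_force'].round(1),'w',round(s['gripper_width'],1),'q',s['joints'].round(2))
print('tool delta mm',(M.T@(t-s['position'])).round(1))
E
python3 go.py 558.7 -323 303
```

```text
clock: 0.77
position: [194.0, -593.8, 303.3]
ee_rot: [0.144, 0.99, 0.001, -0.0]
contact_force: [-1.3, -0.8, 0.5]
gripper_width: 85.5
clock: 1.1
position: [194.1, -593.8, 303.3]
ee_rot: [-0.033, 0.999, 0.001, -0.0]
contact_force: [-0.3, 0.0, -0.2]
gripper_width: 85.6
clk 1.1 pos [ 194.1 -593.8  303.3] xang -176.17 tilt [-0.0005  0.0012] F [-0.3  0.  -0.2] w 85.6 q [-1.    0.39  0.01 -0.   -1.19  1.06]
tool delta mm [-381.9  245.9    0.4]
```

```bash
python3 -m crank '{"delta_pos":[[-0.024,0.0154,0],[-0.024,0.0154,0],[-0.024,0.0154,0],[-0.024,0.0154,0],[-0.024,0.0154,0],[-0.024,0.0154,0],[-0.024,0.0154,0],[-0.024,0.0154,0]],"twist":[0,0,0,0,0,0,0,0]}'
python3 -m crank '{"delta_pos":[[-0.024,0.0154,0],[-0.024,0.0154,0],[-0.024,0.0154,0],[-0.024,0.0154,0],[-0.024,0.0154,0],[-0.024,0.0154,0],[-0.024,0.0154,0],[-0.022,0.0149,0]],"twist":[0,0,0,0,0,0,0,0]}'
python3 -m crank '{"delta_pos":[[0,0,0],[0,0,0]],"twist":[0,0]}'
python3 go.py 558.7 -323 303
python3 - <<'E'
from h import *
for n in ("side","top"):
    p,d=imaging.get_image(n); cv2.imwrite(f"pics/{n}1.png",p); np.savez(f"pics/{n}1.npz",p=p,d=d)
E
```

```text
clock: 1.77
position: [378.6, -457.6, 303.7]
ee_rot: [-0.031, 1.0, 0.0, -0.0]
contact_force: [-0.2, -0.7, 1.2]
gripper_width: 85.0
clock: 2.43
position: [560.4, -322.7, 303.5]
ee_rot: [-0.031, 1.0, 0.0, -0.0]
contact_force: [0.4, -0.9, -0.1]
gripper_width: 84.9
clock: 2.6
position: [560.1, -322.8, 303.0]
ee_rot: [-0.032, 0.999, 0.0, -0.001]
contact_force: [-0.6, 0.2, -0.5]
gripper_width: 85.0
clk 2.6 pos [ 560.1 -322.8  303. ] xang -176.29 tilt [-0.0014  0.0006] F [-0.6  0.2 -0.5] w 85.0 q [-0.27  0.42  0.06 -0.   -1.21  0.34]
tool delta mm [ 1.4 -0.1  0. ]
```

View pics/side1.png

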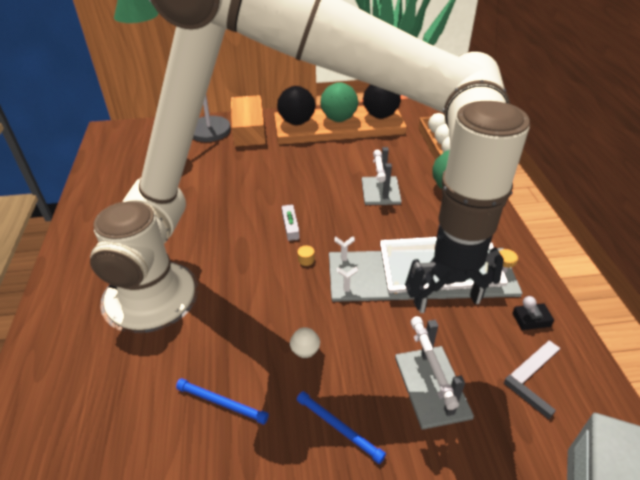

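View pics/top1.png

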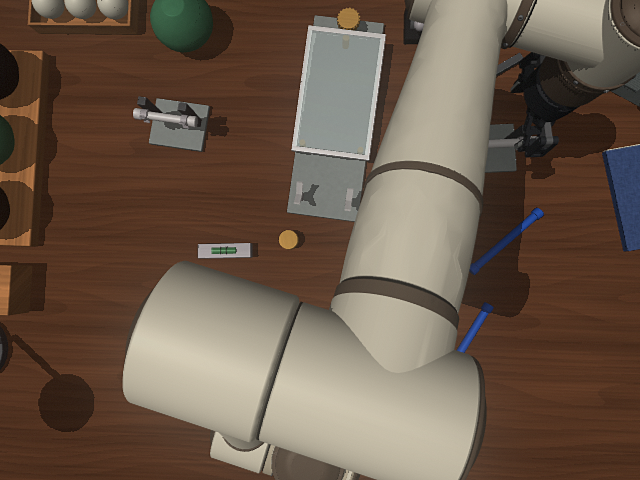

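The side view now shows the gripper above the bar with its jaws opening fore and aft, fingers at (415,285) and (490,275). The V rests are visible at (345,247) and (347,280). I'll measure the rests in this second view and check the hand–eye offset from the fingers.

Run:
```python
from h import *
p,d=load('pics/side1.npz'); P=cloud('side',d)
for n,(v0,v1,u0,u1) in {'far':(232,262,332,358),'near':(262,295,334,362)}.items():
    S=P[v0:v1,u0:u1].reshape(-1,3); m=(S[:,2]>25)&(S[:,2]<95); S=S[m]
    print(n,len(S),'zmax',S[:,2].max().round(1))
    for lo in range(28,84,8):
        s=S[(S[:,2]>=lo)&(S[:,2]<lo+8)]
        if len(s): print(n,lo,len(s),s.min(0)[:2].round(1),s.max(0)[:2].round(1),s.mean(0)[:2].round(1))
S=P[240:310,395:515].reshape(-1,3)
for lo in range(215,305,10):
    s=S[(S[:,2]>=lo)&(S[:,2]<lo+10)]
    print(lo,len(s),s.min(0)[:2].round(1),s.max(0)[:2].round(1))
cv2.imwrite('pics/c1.png',cv2.resize(p[220:310,320:520],None,fx=4,fy=4))
```

```text
far 155 zmax 78.8
far 28 16 [451.6  29. ] [464.1  34.6] [457.9  32.5]
far 36 18 [451.3  29.9] [463.8  36.6] [457.3  33.1]
far 44 13 [451.3  32. ] [463.4  35.5] [457.9  33.6]
far 52 17 [451.1  30. ] [463.7  45. ] [458.2  34. ]
far 60 34 [447.   29.8] [470.2  44.6] [458.5  36.3]
far 68 36 [439.6  28.2] [479.2  45.7] [461.4  36.5]
far 76 17 [437.3  31.1] [480.   44.9] [455.3  38.3]
near 178 zmax 79.5
near 28 15 [441.2 -69. ] [453.4 -54.5] [446.4 -64.4]
near 36 16 [441.6 -67.9] [453.3 -54.6] [447.3 -65.7]
near 44 16 [441.4 -68.2] [453.2 -62.4] [447.2 -66.1]
near 52 20 [441.5 -68.9] [452.3 -51.6] [447.7 -63.9]
near 60 39 [435.2 -69.1] [460.1 -54.5] [447.6 -62.7]
near 68 48 [426.2 -70.1] [470.3 -51.9] [448.9 -62.1]
near 76 15 [426.1 -70.6] [469.1 -53.4] [446.3 -62.6]Traceback (most recent call last):
  File "<stdin>", line 12, in <module>
    return umr_minimum(a, axis, None, out, keepdims, initial, where)
ValueError: zero-size array to reduction operation minimum which has no identity
```

```bash
python3 - <<'E'
from h import *
p,d=load('pics/side1.npz'); P=cloud('side',d)
S=P[240:315,395:515].reshape(-1,3); S=S[S[:,2]>200]
for lo in range(220,310,10):
    s=S[(S[:,2]>=lo)&(S[:,2]<lo+10)]
    if len(s): print(lo,len(s),s.min(0)[:2].round(1),s.max(0)[:2].round(1))
cv2.imwrite('pics/c1.png',cv2.resize(p[220:310,320:520],None,fx=4,fy=4))
E
python3 go.py 558.2 -323.2 190
```

```text
240 29 [ 512.5 -337.8] [ 615.5 -313. ]
250 99 [ 504.4 -339.2] [ 618.6 -310. ]
260 120 [ 504.6 -339.4] [ 618.  -308.8]
270 105 [ 505.1 -338.9] [ 617.7 -311.5]
280 80 [ 502.6 -341. ] [ 631.2 -317.2]
290 332 [ 486.8 -343.6] [ 636.  -307.9]
300 332 [ 487.3 -343.9] [ 634.8 -308.5]
clk 2.7 pos [ 558.9 -324.   303.6] xang -176.37 tilt [-0.001   0.0003] F [ 0.1 -0.6  0.1] w 85.2 q [-0.28  0.42  0.06  0.   -1.21  0.34]
tool delta mm [  0.5   0.8 113.6]
```

View pics/c1.png

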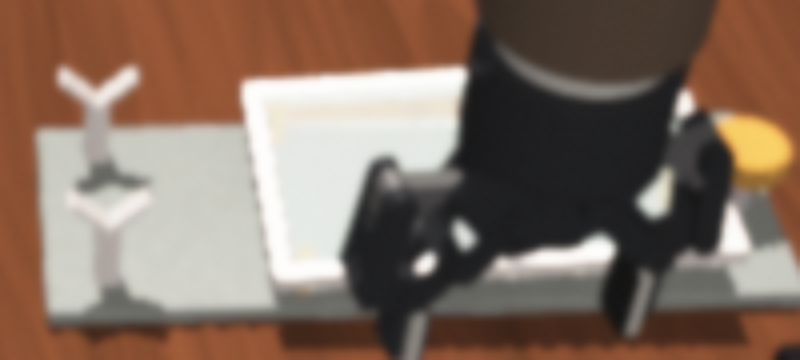

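The side camera reads the fingers' middle at x = 561.3 against 559.5 from the arm, so it over-reads x by about 1.8 mm. Corrected, the bar is at about (558, -323) and the rests at about (451, -10). Now descending.

```bash
python3 -m crank '{"delta_pos":[[0.0008,0.0005,0.02],[0,0,0.02],[0,0,0.02],[0,0,0.02],[0,0,0.02],[0,0,0.01],[0,0,0],[0,0,0]],"twist":[0,0,0,0,0,0,0,0]}'
python3 go.py 558 -323 144
```

```text
clock: 3.37
position: [558.2, -324.2, 194.2]
ee_rot: [-0.032, 0.999, -0.0, -0.0]
contact_force: [1.3, -0.3, 1.0]
gripper_width: 85.6
clk 3.3667 pos [ 558.2 -324.2  194.2] xang -176.34 tilt [-0.0003 -0.0004] F [ 1.3 -0.3  1. ] w 85.6 q [-0.28  0.51 -0.08  0.   -0.98  0.34]
tool delta mm [ 0.1  1.2 50.2]
```

```bash
python3 -m crank '{"delta_pos":[[0,0.0006,0.01],[0,0,0.01],[0,0,0.01],[0,0,0.01],[0,0,0.01],[0,0,0],[0,0,0],[0,0,0]],"twist":[0,0,0,0,0,0,0,0]}'
python3 go.py 558 -323 144
python3 - <<'E'
from h import *
p,d=imaging.get_image("side"); cv2.imwrite("pics/s2.png",cv2.resize(p[270:430,370:510],None,fx=4,fy=4)[:600])
E
```

```text
clock: 4.03
position: [558.8, -322.9, 144.0]
ee_rot: [-0.033, 0.999, -0.0, 0.0]
contact_force: [0.9, -0.1, 0.1]
gripper_width: 85.6
clk 4.0333 pos [ 558.8 -322.9  144. ] xang -176.26 tilt [ 0.0002 -0.0004] F [ 0.9 -0.1  0.1] w 85.6 q [-0.27  0.56 -0.13  0.   -0.88  0.34]
tool delta mm [ 0.8 -0.   0. ]
```

View pics/s2.png

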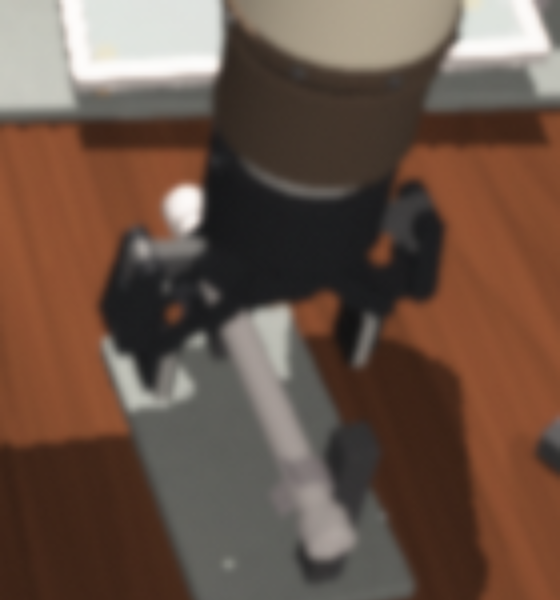

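The bar runs between the two fingers at mid-length: front finger at crop (165,375), back finger at (360,345). Closing now.

```bash
python3 -m crank '{"delta_pos":[[0,0,0],[0,0,0],[0,0,0],[0,0,0],[0,0,0],[0,0,0],[0,0,0],[0,0,0]],"twist":[0,0,0,0,0,0,0,0]}' 0
python3 -m crank '{"delta_pos":[[0,0,0],[0,0,0],[0,0,0],[0,0,0]],"twist":[0,0,0,0]}'
python3 go.py 508 -326 144
```

```text
clock: 4.75
position: [558.4, -322.9, 144.2]
ee_rot: [-0.033, 0.999, -0.0, -0.0]
contact_force: [-0.7, 0.2, 2.6]
gripper_width: 13.9
clock: 5.08
position: [558.4, -322.8, 144.2]
ee_rot: [-0.033, 0.999, -0.0, -0.0]
contact_force: [-1.4, 1.3, 3.5]
gripper_width: 14.1
clk 5.0833 pos [ 558.4 -322.8  144.2] xang -176.27 tilt [-0.0001 -0.0001] F [-1.4  1.3  3.5] w 14.1 q [-0.27  0.56 -0.13  0.   -0.88  0.34]
tool delta mm [50.5  0.1  0.2]
```

```bash
python3 -m crank '{"delta_pos":[[0.004,0,0],[0.004,0,0],[0.006,0,0],[0.006,0,0],[0,0,0]],"twist":[0,0,0,0,0]}'
python3 -m crank '{"delta_pos":[[0.008,0,0],[0.008,0,0],[0.008,0,0],[0.008,0,0],[0.006,0,0],[0,0,0],[0,0,0]],"twist":[0,0,0,0,0,0,0]}'
python3 go.py 500 -326 250
python3 - <<'E'
from h import *
for n in ("side","top"):
    p,d=imaging.get_image(n); cv2.imwrite(f"pics/{n}3.png",p)
    if n=="side": cv2.imwrite("pics/s3.png",cv2.resize(p[280:430,340:520],None,fx=4,fy=4)[:600])
E
```

```text
clock: 5.5
position: [536.5, -323.8, 142.9]
ee_rot: [-0.032, 0.999, 0.001, -0.002]
contact_force: [-0.2, 0.5, -1.2]
gripper_width: 14.2
clock: 6.08
position: [500.3, -326.8, 144.2]
ee_rot: [-0.032, 0.999, -0.0, 0.0]
contact_force: [-0.5, 0.5, -1.2]
gripper_width: 13.6
clk 6.0833 pos [ 500.3 -326.8  144.2] xang -176.29 tilt [ 0.0004 -0.0002] F [-0.5  0.5 -1.2] w 13.6 q [-0.31  0.49 -0.26  0.   -0.82  0.37]
tool delta mm [   0.2    0.8 -105.8]
```

View pics/s3.png

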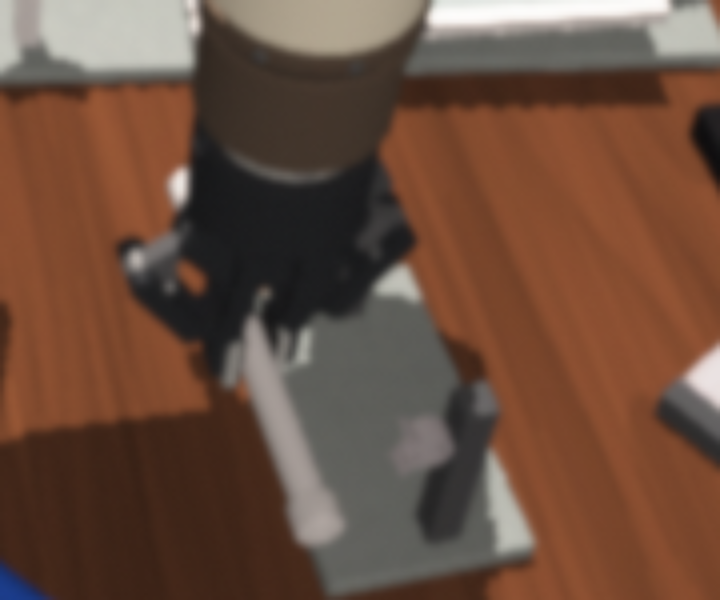

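The bar is clear of the clips and held at the middle. The collar is at crop (318,520) and the empty clip at (425,440). Next I'll lift and turn to the rests' heading.

```bash
python3 -m crank '{"delta_pos":[[0,0,-0.01],[0,0,-0.016],[0,0,-0.016],[0,0,-0.016],[0,0,-0.016],[0,0,-0.016],[0,0,0],[0,0,0]],"twist":[0,0,0,0,0.088,0.088,0,0]}'
python3 go.py 451 -10 234
python3 - <<'E'
from h import *
p,d=imaging.get_image('side'); P=cloud('side',d); cv2.imwrite("pics/side4.png",p)
f=cv2.resize(p[220:420,320:520],None,fx=3,fy=3); cv2.imwrite('pics/s4.png',f)
np.savez('pics/side4.npz',p=p,d=d)
E
```

```text
clock: 6.85
position: [501.1, -326.6, 235.1]
ee_rot: [0.054, 0.999, -0.0, 0.001]
contact_force: [-0.1, -0.3, -1.7]
gripper_width: 14.1
clk 6.85 pos [ 501.1 -326.6  235.1] xang 173.78 tilt [ 0.0027 -0.0007] F [-0.1 -0.3 -1.7] w 14.1 q [-0.31  0.39 -0.16 -0.   -1.01  0.2 ]
tool delta mm [ 84.1 309.3   0.7]
```

View pics/s4.png

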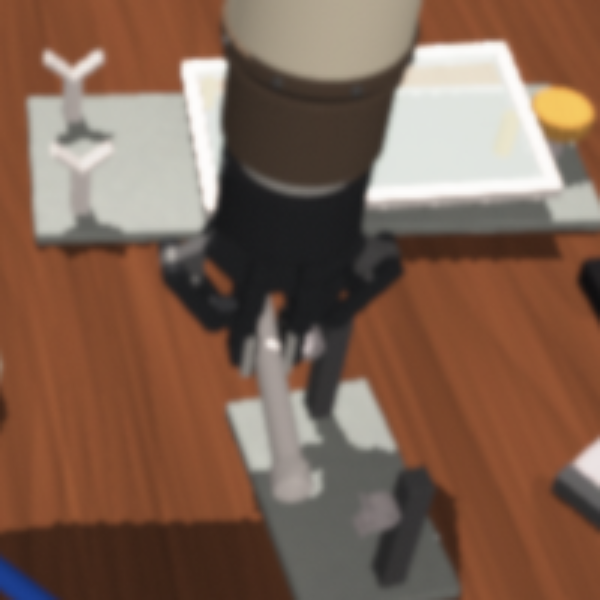

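The bar is held in the air with its near collar at crop (292,480). I'll measure its tilt, heading and centring from the depth image.

Run:
```python
from h import *
p,d=load('pics/side4.npz'); P=cloud('side',d)
v0,v1,u0,u1=338,390,403,428
S=P[v0:v1,u0:u1].reshape(-1,3); m=(S[:,2]>140)&(S[:,2]<215); S=S[m]
print(len(S),S.min(0),S.max(0))
sh=S[(S[:,1]>-400)&(S[:,1]<-350)]
for a in range(-425,-335,10):
    s=S[(S[:,1]>=a)&(S[:,1]<a+10)]
    if len(s)>2: print(a,len(s),s.mean(0).round(1),np.ptp(s[:,0]).round(1))
c=np.polyfit(sh[:,1],sh[:,0],1); z=np.polyfit(sh[:,1],sh[:,2],1); print('dx/dy',c[0],'deg',np.degrees(np.arctan(c[0])),'dz/dy',z[0], 'x at -326.6',np.polyval(c,-326.6),'z',np.polyval(z,-326.6))
```

```text
584 [ 481.36707368 -424.3414083   165.19091011] [ 521.75234169 -334.24571029  193.67738688]
-425 130 [ 491.7 -420.5  184.9] 21.1
-415 60 [ 491.3 -410.9  189. ] 21.2
-405 53 [ 493.3 -400.1  187.1] 16.0
-395 58 [ 494.1 -389.9  187.1] 14.9
-385 50 [ 495.5 -379.7  186.9] 15.9
-375 52 [ 496.4 -370.   187. ] 15.3
-365 53 [ 497.7 -359.8  187.2] 15.3
-355 47 [ 498.8 -349.6  187. ] 15.6
-345 79 [ 505.3 -339.5  181.1] 30.6
dx/dy 0.10572894212936737 deg 6.035399681101601 dz/dy -0.00042323325714696 x at -326.6 501.0769734869715 z 187.0334494118803
```

The bar is level at 6.0° heading, against 6.3° for the rests. Its centre sits about 2–3 mm to -y of the TCP and its axis is 54 mm below it. So the TCP target over the rests is (451, -8).

```bash
python3 -m crank '{"delta_pos":[[0.0053,0.0195,0],[0.0053,0.0195,0],[0.0053,0.0195,0],[0.0053,0.0195,0],[0.0053,0.0195,0],[0.0053,0.0195,0],[0.0053,0.0195,0],[0.0053,0.0195,0]],"twist":[0,0,0,0,0,0,0,0]}'
python3 -m crank '{"delta_pos":[[0.0053,0.0195,0],[0.0053,0.0195,0],[0.0053,0.0195,0],[0.0053,0.0195,0],[0.0053,0.0195,0],[0.0053,0.0195,0],[0.005,0.018,0],[0.005,0.018,0]],"twist":[0,0,0,0,0,0,0,0]}'
python3 -m crank '{"delta_pos":[[0,0,0],[0,0,0]],"twist":[0,0]}'
python3 go.py 451 -8 165
```

```text
clock: 7.57
position: [474.8, -165.8, 232.5]
ee_rot: [0.055, 0.999, 0.0, -0.001]
contact_force: [0.0, -0.2, -0.8]
gripper_width: 14.3
clock: 8.23
position: [450.2, -9.3, 232.7]
ee_rot: [0.055, 0.999, -0.0, -0.001]
contact_force: [0.1, -0.4, -0.5]
gripper_width: 14.1
clock: 8.4
position: [450.6, -9.7, 233.0]
ee_rot: [0.054, 0.999, -0.0, -0.001]
contact_force: [-0.2, 0.9, -1.6]
gripper_width: 14.0
clk 8.4 pos [450.6  -9.7 233. ] xang 173.81 tilt [-0.002  -0.0005] F [-0.2  0.9 -1.6] w 14.0 q [ 0.34  0.16 -0.5  -0.   -0.91 -0.45]
tool delta mm [-0.3  1.8 68. ]
```

```bash
python3 -m crank '{"delta_pos":[[0,0.0015,0.016],[0,0,0.016],[0,0,0.016],[0,0,0.016],[0,0,0.006],[0,0,0],[0,0,0]],"twist":[0,0,0,0,0,0,0]}'
python3 go.py 451 -8 124
python3 - <<'E'
from h import *
p,d=imaging.get_image('side'); np.savez('pics/side5.npz',p=p,d=d)
cv2.imwrite('pics/s5.png',cv2.resize(p[200:330,280:440],None,fx=4.5,fy=4.5))
p,d=imaging.get_image('top'); np.savez('pics/top5.npz',p=p,d=d)
cv2.imwrite('pics/t5.png',cv2.resize(p[130:260,240:420],None,fx=4,fy=4))
E
```

```text
clock: 8.98
position: [451.5, -9.2, 163.9]
ee_rot: [0.056, 0.998, -0.0, -0.0]
contact_force: [0.8, -0.5, -1.2]
gripper_width: 13.8
clk 8.9833 pos [451.5  -9.2 163.9] xang 173.63 tilt [-0.0005 -0.0005] F [ 0.8 -0.5 -1.2] w 13.8 q [ 0.34  0.26 -0.59  0.   -0.72 -0.45]
tool delta mm [ 0.6  1.1 39.9]
```

View pics/s5.png

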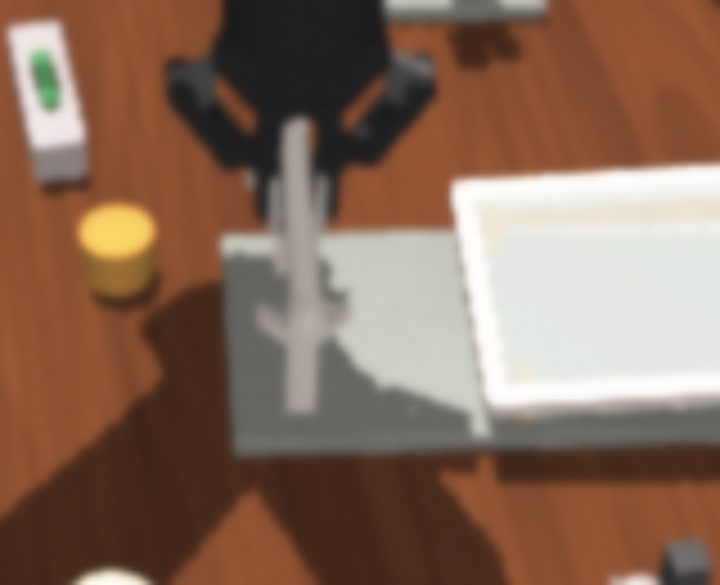

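View pics/t5.png

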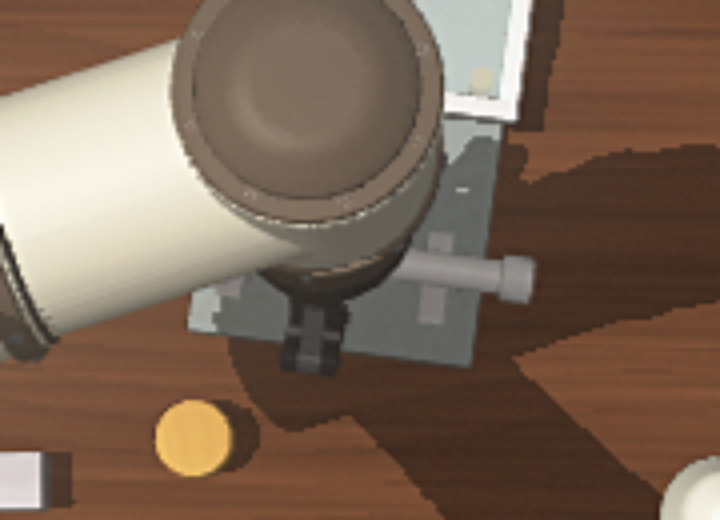

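The bar hangs over both V's, with the near collar at (517,280) in the top crop. Checking centring and lateral alignment in both views.

Run:
```python
from h import *
for n,(v0,v1,u0,u1) in {'top':(185,215,335,380),'side':(240,300,335,362)}.items():
    p,d=load(f'pics/{n}5.npz'); P=cloud(n,d)
    S=P[v0:v1,u0:u1].reshape(-1,3); S=S[(S[:,2]>97)&(S[:,2]<130)]
    sh=S[(S[:,1]<-50)&(S[:,1]>-85)]
    if len(sh)<5: sh=S
    c=np.polyfit(sh[:,1],sh[:,0],1)
    print(n,len(S),'y',S[:,1].min().round(1),'heading',np.degrees(np.arctan(c[0])).round(2),'x at y=-60',np.polyval(c,-60).round(1),'x at -10',np.polyval(c,-10).round(1),'z',np.median(sh[:,2]).round(1))
```

```text
top 310 y -103.5 heading 5.95 x at y=-60 444.1 x at -10 449.3 z 115.1
side 412 y -108.7 heading 6.95 x at y=-60 446.6 x at -10 452.7 z 116.4
```

```bash
python3 -m crank '{"delta_pos":[[0,0.001,0.008],[0,0,0.008],[0,0,0.008],[0,0,0.006],[0,0,0.004],[0,0,0],[0,0,0]],"twist":[0,0,0,0,0,0,0]}'
python3 go.py 451 -8 124
python3 -m crank '{"delta_pos":[[0,0,0.002],[0,0,0.001],[0,0,0],[0,0,0]],"twist":[0,0,0,0]}'
python3 go.py 451 -8 124
```

```text
clock: 9.67
position: [451.4, -7.7, 129.6]
ee_rot: [0.055, 0.998, -0.0, -0.0]
contact_force: [-0.4, -0.2, -1.7]
gripper_width: 14.2
clk 9.6667 pos [451.4  -7.7 129.6] xang 173.65 tilt [-0.0008 -0.0004] F [-0.4 -0.2 -1.7] w 14.2 q [ 0.34  0.32 -0.63  0.   -0.62 -0.46]
tool delta mm [ 0.4 -0.3  5.6]
clock: 10.0
position: [451.5, -7.7, 127.0]
ee_rot: [0.055, 0.998, 0.0, 0.0]
contact_force: [0.2, 0.7, -0.6]
gripper_width: 14.1
clk 10.0 pos [451.5  -7.7 127. ] xang 173.64 tilt [0.0003 0.0001] F [ 0.2  0.7 -0.6] w 14.1 q [ 0.34  0.32 -0.63  0.   -0.62 -0.46]
tool delta mm [ 0.5 -0.4  3. ]
```

```bash
python3 -m crank '{"delta_pos":[[0,0,0.001],[0,0,0.001],[0,0,0],[0,0,0]],"twist":[0,0,0,0]}'
python3 -m crank '{"delta_pos":[[0,0,0.001],[0,0,0],[0,0,0]],"twist":[0,0,0]}'
python3 go.py 451 -8 124
```

```text
clock: 10.33
position: [451.8, -7.6, 125.1]
ee_rot: [0.055, 0.998, 0.0, 0.0]
contact_force: [1.0, -1.1, -0.4]
gripper_width: 13.9
clock: 10.58
position: [452.3, -7.5, 124.4]
ee_rot: [0.055, 0.998, 0.0, 0.001]
contact_force: [1.1, -1.7, 2.5]
gripper_width: 14.0
clk 10.5833 pos [452.3  -7.5 124.4] xang 173.67 tilt [0.0021 0.0003] F [ 1.1 -1.7  2.5] w 14.0 q [ 0.34  0.33 -0.64  0.   -0.61 -0.46]
tool delta mm [ 1.2 -0.6  0.4]
```

```bash
python3 -m crank '{"delta_pos":[[0,0,0.001],[0,0,0],[0,0,0]],"twist":[0,0,0]}'
python3 -m crank '{"delta_pos":[[0,0,0.001],[0,0,0],[0,0,0]],"twist":[0,0,0]}'
python3 go.py 451 -8 124
```

```text
clock: 10.83
position: [452.4, -7.5, 124.2]
ee_rot: [0.055, 0.998, 0.0, 0.001]
contact_force: [-0.3, -1.4, 10.6]
gripper_width: 14.2
clock: 11.08
position: [452.4, -7.5, 124.1]
ee_rot: [0.055, 0.998, 0.0, 0.001]
contact_force: [-3.5, -0.8, 18.3]
gripper_width: 14.3
clk 11.0833 pos [452.4  -7.5 124.1] xang 173.72 tilt [0.0027 0.    ] F [-3.5 -0.8 18.3] w 14.3 q [ 0.34  0.33 -0.64  0.   -0.6  -0.46]
tool delta mm [ 1.3 -0.6  0.1]
```

It is firmly down: a rise to 18 N and z stops at 124.1, which puts the axis at 70 mm as predicted. I'll relieve the load, then check before letting go.

```bash
python3 -m crank '{"delta_pos":[[0,0,-0.0015],[0,0,0],[0,0,0]],"twist":[0,0,0]}'
python3 - <<'E'
from h import *
for n,(v0,v1,u0,u1) in {'top':(180,215,335,380),'side':(240,310,330,362)}.items():
    p,d=imaging.get_image(n); np.savez(f'pics/{n}6.npz',p=p,d=d); P=cloud(n,d)
    S=P[v0:v1,u0:u1].reshape(-1,3); S=S[(S[:,2]>63)&(S[:,2]<90)]
    end=S[S[:,1]<-90]; sh=S[(S[:,1]<-70)&(S[:,1]>-86)]
    print(n,'end y',S[:,1].min().round(1),'z collar max',end[:,2].max().round(1),'shank',sh.mean(0).round(1),sh[:,2].max().round(1))
    if n=='side': cv2.imwrite('pics/s6.png',cv2.resize(p[200:330,280:440],None,fx=4.5,fy=4.5))
E
python3 go.py 451 -8 124
```

```text
clock: 11.33
position: [452.3, -7.5, 124.2]
ee_rot: [0.055, 0.998, 0.0, 0.001]
contact_force: [1.0, -0.0, 8.2]
gripper_width: 14.0
top end y -101.2 z collar max 82.6 shank [442.2 -78.4  74.9] 80.7
side end y -106.4 z collar max 82.6 shank [445.6 -77.4  76.7] 80.5
clk 11.4333 pos [452.3  -7.4 124.2] xang 173.69 tilt [0.0022 0.0002] F [1.3 0.4 7.5] w 13.8 q [ 0.34  0.33 -0.64  0.   -0.61 -0.46]
tool delta mm [ 1.3 -0.7  0.2]
```

View pics/s6.png

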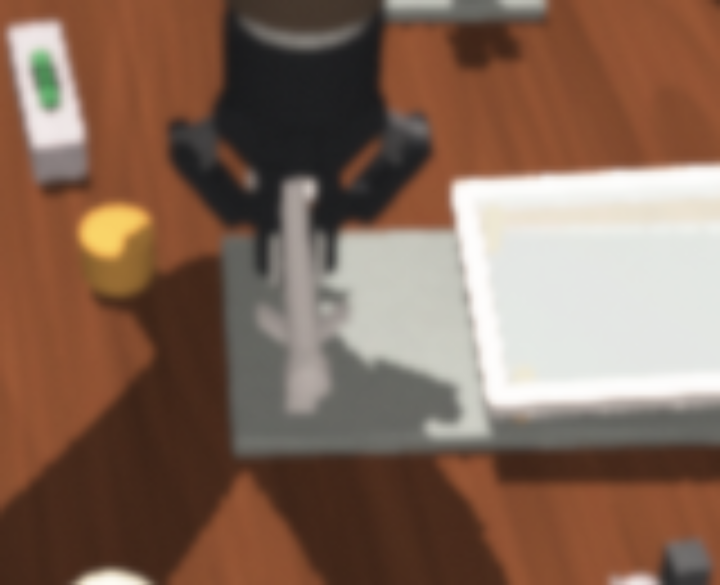

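The bar lies in both V's, level and centred within about 2 mm. Releasing.

```bash
python3 -m crank '{"delta_pos":[[0,0,0],[0,0,0],[0,0,0],[0,0,0],[0,0,0],[0,0,0]],"twist":[0,0,0,0,0,0]}' 0.5
python3 go.py 451 -8 200
python3 -m crank '{"delta_pos":[[0,0,-0.005],[0,0,-0.01],[0,0,-0.015],[0,0,-0.02],[0,0,-0.025],[0,0,-0.025],[0,0,-0.03],[0,0,-0.03]],"twist":[0,0,0,0,0,0,0,0]}'
python3 -m crank '{"delta_pos":[[0,-0.03,-0.01],[0,-0.03,0],[0,-0.03,0],[0,-0.03,0],[0,-0.03,0],[0,-0.03,0],[0,0,0],[0,0,0]],"twist":[0,0,0,0,0,0,0,0]}'
python3 go.py 451 -8 200
python3 - <<'E'
from h import *
for n in ('top','side'):
    p,d=imaging.get_image(n); np.savez(f'pics/{n}7.npz',p=p,d=d); cv2.imwrite(f'pics/{n}7.png',p)
E
```

```text
clock: 11.93
position: [451.2, -7.7, 123.2]
ee_rot: [0.056, 0.998, -0.0, -0.0]
contact_force: [0.4, -0.2, -0.2]
gripper_width: 42.9
clk 11.9333 pos [451.2  -7.7 123.2] xang 173.63 tilt [-0.0008 -0.0002] F [ 0.4 -0.2 -0.2] w 42.9 q [ 0.34  0.33 -0.64 -0.   -0.61 -0.46]
tool delta mm [  0.2  -0.3 -76.8]
clock: 12.6
position: [450.8, -7.9, 285.0]
ee_rot: [0.055, 0.998, -0.0, -0.0]
contact_force: [0.9, -0.2, -0.3]
gripper_width: 42.9
clock: 13.27
position: [430.9, -187.8, 293.5]
ee_rot: [0.057, 0.998, 0.0, -0.0]
contact_force: [-0.1, 0.4, -0.9]
gripper_width: 43.0
clk 13.2667 pos [ 430.9 -187.8  293.5] xang 173.45 tilt [-0.0003  0.0002] F [-0.1  0.4 -0.9] w 43.0 q [-0.06  0.13 -0.37 -0.   -1.07 -0.05]
tool delta mm [  0.5 180.9  93.5]
```

View pics/side7.png

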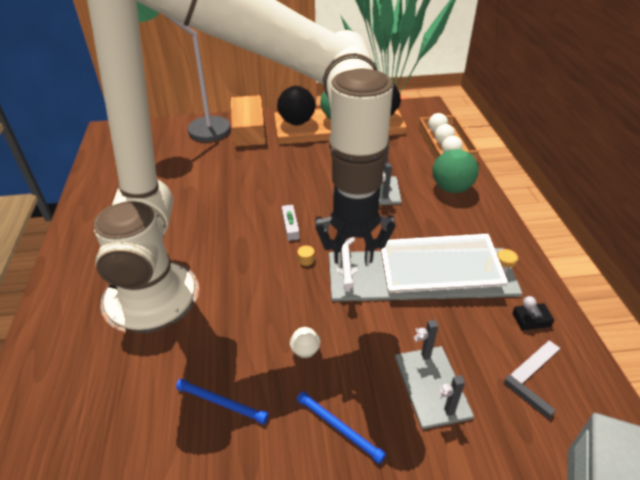

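View pics/top7.png

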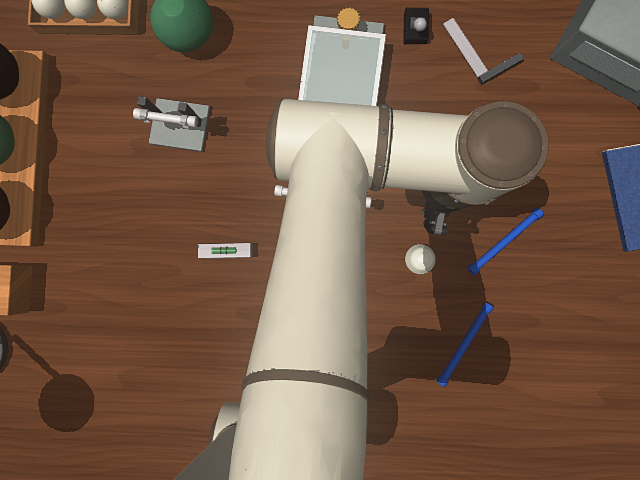

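In the top view both collars show on either side of the arm, at (280,190) and (375,202). The short bar is still clipped at (167,117) and the blue bars haven't moved. Last numeric check on both ends.

```bash
python3 - <<'E'
from h import *
p,d=load('pics/top7.npz'); P=cloud('top',d)
for n,(v0,v1,u0,u1) in {'L':(180,202,268,292),'R':(192,214,362,390)}.items():
    S=P[v0:v1,u0:u1].reshape(-1,3); S=S[(S[:,2]>50)&(S[:,2]<100)]
    print(n,len(S),S.mean(0).round(1),'y',S[:,1].min().round(1),S[:,1].max().round(1),'z95',np.percentile(S[:,2],95).round(1))
S=P[95:135,125:215].reshape(-1,3); I=p[95:135,125:215].reshape(-1,3).min(1); S=S[(S[:,2]>80)&(S[:,2]<115)&(I>120)]; print('short',S.mean(0).round(1))
E
python3 -c "
from bench import job_done; print(job_done())"
```

```text
L 124 [459.2  75.6  76.2] y 61.7 87.7 z95 81.2
R 52 [440.6 -96.9  76.7] y -101.0 -92.9 z95 80.8
short [595.6 305.5  96.3]
the job is handed in; nothing more can be done
None
```

The long bar is out of its clips and lying in the two V rests in front of the glass plate, and the job is handed in. The robot had backed off and was touching nothing; it took about 13.4 s of the 45 s.

**What I did:** I pinched the bar at its middle and pulled it about 58 mm straight forward. I then lifted it, turned it about 10° and lowered it until the force rose to 18 N and the height stopped changing. I eased the load and only then opened the gripper and moved away.

**Last checks:**
- **Seating:** both collars read the same height (about 76.5 mm on their upper faces), so the bar is level, and the heights fit an axis at about 70 mm.
- **Centring:** its ends are at y = 87.7 and -101.0, so its centre is at about -6.7. The rests' centre measured -9.4 in the top view, a difference of about 3 mm. Before release the side view put the bar within 0.5 mm of centre; the views disagree by 2–3 mm, about what the calibration allows.
- **Short bar:** it is still in its clips, unmoved to within 0.2 mm. The blue bars were not touched.
- **One odd reading:** the gripper showed about 14 mm on the 16 mm bar throughout. The grip held, so I took it as a reading offset.

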